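# Press a loaded beacon tray home in a sprung jig

## Task

Take the steel tray that carries the beacon by its square post, slide it end plate first along the bench into the slotted jig, and push it on against the sprung pusher until its end plate meets the jig's two hard stops. The job ends holding: finish with the gripper still pressing the tray against the stops, firmly but without forcing it, because the spring throws the tray back if you let go. Keep the beacon standing in its tray, and leave everything else on the bench alone.

Things in the scene. Friction and masses are not known exactly. Their poses are not given: they have to be found in the camera images.
- tray: Loose bare-steel tray, 150 (x) x 100 (y) mm, 400 g, flat on the bench. Origin: centre of its underside; x runs towards its end plate, z up. Floor 5 mm thick, side rims 18 mm high, 100 mm over their outsides. At the -x end stands the grip post; behind it only a 14 mm high rim. Between post and beacon 37 mm are free.
- end_plate (a point): Middle of the outer face of the tray's steel end plate, 24 mm above the bench, at tray x = +75 mm; axes as the tray's. The plate is 84 mm wide and 39 mm high.
- post_top (a point): Centre of the top of the tray's black square grip post: 20 x 20 mm, sides along tray x and y, at tray x = -58 mm, top 68 mm above the bench; axes as the tray's. A good grasp has the TCP about 16 mm below it (fingertips then stay above the 30 mm high rails), fingers closing along the tray's x.
- cradle (a point): Centre of the four low black cleats in the tray (14 mm high, about 2 mm of play) in which the beacon stands: tray x = +22 mm, 5 mm above the bench.
- beacon: The load: an amber beacon, black round base 66 mm across, 60 mm high, 150 to 310 g, standing loose between the cleats of the tray. Origin: centre of its underside, z up.
- jig: Aluminium jig fixed to the bench, which is its floor. Origin: on the bench, midway between the rails. The tray slides in along the jig's +x, its own x along it. Rails from x = -55 to +70 mm, 30 mm high, inner faces 105 mm apart (tray play 2.5 mm each side). Back wall 50 mm high at x = 70 to 90 mm. With the tray home, tray origin at jig x = -20 mm, post at -78 mm, just outside the rails.
- jig_mouth (a point): Middle of the entrance between the rails, at bench height: jig x = -55 mm; axes as the jig's. In front of it 25 mm high flared guides reach out to x = -91 mm, where they stand about 130 mm apart. Lips on the rails cover the tray's rims (underside 25 mm above the bench, inner edges 89 mm apart): the tray cannot go in from above.
- stop: The two dark steel hard stops, blocks 16 mm wide at jig y = +26 and -26 mm in front of the back wall, 12 to 34 mm above the bench. Origin: the same as the jig's.
- stop_face (a point): Point midway between the two stops in the plane of their faces, jig x = +55 mm, 24 mm above the bench; axes as the jig's.
- pusher_tip (a point): Middle of the front of the sprung pusher's round steel head (20 mm across), between the stops, 24 mm above the bench; at rest 25 mm in front of the stop faces (jig x = +30 mm).
- pusher (a joint): How far the sprung pusher is pressed in along the jig's +x, in m: 0 at rest, 0.025 when the tray's end plate is on the stops. The spring pushes back with 3 N at 0, growing 0.24 N per mm to 9 N at the stops; sliding the tray on the bench takes some newtons more. At the stops the force rises sharply.
- spare_beacon: Bystander: a second beacon like the load, standing on the bench by itself, 66 mm across, 60 mm high.
- tape_roll: Bystander: grey roll of tape, 72 mm across, 24 mm high, lying beside the jig on its -y side.
- screwdriver: Bystander: screwdriver lying on the bench beyond the work area.
- driver_box: Bystander: black lamp driver box, 116 x 42 mm, 28 mm high, lying beyond the tray.
- glue_jar: Bystander: closed white jar, 48 mm across, 70 mm high.
- hinge_bracket: Bystander: steel hinge bracket, 70 x 50 mm, 46 mm high, between robot and jig.
- wrench: Bystander: wrench lying on the bench.
There are look-alikes about, which are no part of the job. Leave any turquoise look-alike of the tray alone.

How it is judged:
By the outcome, as a careful person would: the job done as asked, in the order asked, and still so for the second after the job is handed in, while the arm keeps its last pose, push and grip.
It also fails if it takes over 64 s, if anything falls off the work surface, if the arm or the gripper's body presses on something with over 40 N, if the wrist force passes 120 N, or if a joint passes its speed limit or range.

## Robot

A 7-joint arm with a two-finger parallel gripper is mounted at the origin on the work surface. World frame = base frame: x ahead of the robot, y to its left, z up, the work surface at z = 0. Lengths are in m, angles in rad, forces in N, time in s.
With the tool pointing down it reaches from about 0.425 to 0.875 m from the base axis. Payload 4.7 kg.
Tool frame: the origin (TCP) lies between the finger pads, 19 mm behind the fingertips; this is the grasp point; z points along the fingers, y is the line along which they close (so a half turn about z gives the same grasp; the last joint's range is limited). The gripper opens to 87 mm and grips with 3 to 60 N. Pads are 19 mm wide; open, the fingers measure 117 mm over their backs; the gripper's body (75 mm by 190 mm) begins 51 mm behind the grasp point.
Start: joints at [-1.312, 0.321, -0.07, 1.45, 0.023, 1.371, -0.057], TCP at [0.158, 0.631, 0.241] pointing down, gripper open.
Joint ranges: [-2.86, 2.86], [-0.3, 2.09], [-1.38, 1.24], [0.06, 2.45], [-1.56, 4.7], [0.09, 2.05], [-2.69, 2.69]. Speed limits (rad/s): [2.57, 2.57, 3.14, 3.14, 3.14, 3.14, 3.14].

## Interface

Orientations are given as a rotation vector (axis times angle).
In Python, from bench import ctrl gives the robot as it stands. The module is installed in compiled form; this text tells all that it offers.
- The arm moves only by the shell command python3 -m handwheel 'ROWS' [FORCE]. ROWS is JSON, a list of rows, each a list of 7 numbers: the finger opening in m, from 0 to 0.087, then the shift along the tool's x, y, z in m, then the turn, a rotation vector about the tool's x, y, z in degrees. A call has 1 to 12 rows; each row shifts and turns the commanded pose from where the row before left it, along the tool's axes as they then stand; what a row does not reach is not made up. A row lasts 1/8 s, in which the tool goes at most 62.5 mm and 10.7 degrees, less where a joint would pass 70% of its speed; a pose out of reach is approached as far as the arm can. A call is refused whole if a number of a shift passes 0.0625 or a number of a turn 10.7, either way. A call with a gripper value outside its range is refused whole. The fingers move at their own pace and stop on an object; FORCE is the grip in N (left out, the last holds). Time passes only in rows, so rows that do not move let the fingers close. It gives the time, the measured TCP pose, the force, the opening and the grip force at its end, in the units of the state.
- ctrl.get_state(): the state, without advancing time (a new reading comes with each control period).
- ctrl.get_image(name): name is "side" or "top" or "wrist"; returns (picture, depth): 384x512x3 uint8, blue, green, red; 384x512 float32, m along the optical axis (not along the pixel's ray), 0 where there is no reading.
- ctrl.camera_info(name): a dict with "intrinsics" (3x3 intrinsics, pixels), "R" (3x3) and "t" (3): a world point X has camera coordinates R X + t. Camera axes: x right, y down, z forward; pixel columns grow to the right and rows downward; lengths in m; the calibration is good to about 2 mm. The wrist camera is an equidistant fisheye: a pixel r from the principal point sees the ray r / f radians off the axis. A picture is of the moment at which its call begins: read the wrist's pose just before it. camera_info takes no time and is no camera call; for the wrist camera it gives the pose at the moment of the call.
- ctrl.close_job(): hands the job in; it is judged then, once.
The state is a dict: "time": time; "joint_positions": joint angles; "qd": joint speeds; "joint_torque": joint torques, N m; "position": TCP position; "tool_rot": TCP orientation; "ft_force": force on the tool from outside, world axes, zero at the start; "torque": the same for the moment, N m; "grip_width": opening from 0.0 (shut) to 1.0 (fully open); "grip_force": force on a finger pad.
Only numpy, scipy, OpenCV 4.12 (cv2) and the standard library are available. Lean on these libraries where they do the work, as an engineer would, in place of code of your own. Each camera call takes 0.05 s, during which the arm holds its last target. There are 200 camera calls.

## Working session

There is one attempt and no reset: what is moved stays moved. The work goes in short steps, Python scripts to look and compute and a shell command to move; the robot and the scene stay as the last step left them, time stands still between calls to the robot, and variables do not carry over. Pictures are saved under pics/ and viewed, at most 10 in all, crops included, and the job is handed in when it is done.

```bash
mkdir -p pics; python3 - <<'E'
from bench import ctrl
import cv2,numpy as np
s=ctrl.get_state(); print(s)
for n in("top","side"):
    i,d=ctrl.get_image(n); cv2.imwrite(f"pics/{n}0.png",i); np.save(f"pics/{n}0d.npy",d)
    print(n,ctrl.camera_info(n))
E
```

```text
{'time': 0.0, 'joint_positions': array([-1.31188861,  0.32185587, -0.07007855,  1.45169547,  0.02258389,
        1.37077961, -0.05691201]), 'qd': array([ 0.00019242,  0.00097862,  0.00044336,  0.00240288, -0.00024437,
        0.00040752, -0.00132214]), 'joint_torque': array([ 9.40678115e-05, -4.91308486e+01, -4.03863313e-01, -3.12518513e+01,
       -6.39512180e-02,  4.43314039e-02,  1.90667220e-04]), 'position': array([0.15745878, 0.63010106, 0.2401298 ]), 'tool_rot': array([-3.83549024e-01, -3.11793451e+00,  3.05565921e-03]), 'ft_force': array([-0.14090606, -0.50857268, -0.0205807 ]), 'torque': array([ 0.02707553, -0.00258317, -0.00806668]), 'grip_force': 0.0, 'grip_width': 1.0010936142694218}
top {'intrinsics': array([[442.66139552,   0.        , 257.13391104],
       [  0.        , 442.66139552, 193.93402722],
       [  0.        ,   0.        ,   1.        ]]), 'R': array([[-0.01718168, -0.99982506, -0.00739172],
       [-0.99465361,  0.01784478, -0.10171412],
       [ 0.10182823,  0.00560459, -0.99478621]]), 't': array([-0.0957387 ,  0.52622886,  1.07843241])}
side {'intrinsics': array([[351.54722287,   0.        , 250.82280477],
       [  0.        , 351.54722287, 190.41627389],
       [  0.        ,   0.        ,   1.        ]]), 'R': array([[ 0.93890782, -0.34388657,  0.01393281],
       [-0.22080898, -0.63293574, -0.74204835],
       [ 0.26399904,  0.69363851, -0.67020156]]), 't': array([-0.52793941,  0.12028965,  0.84878137])}
```

View pics/top0.png

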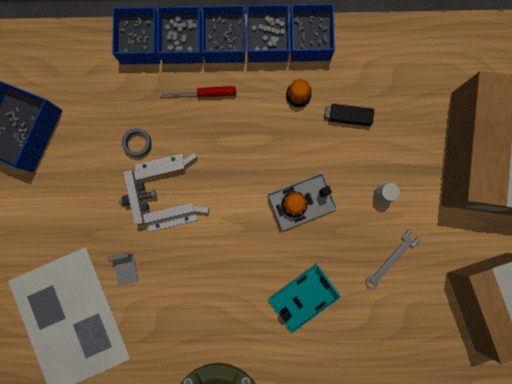

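View pics/side0.png

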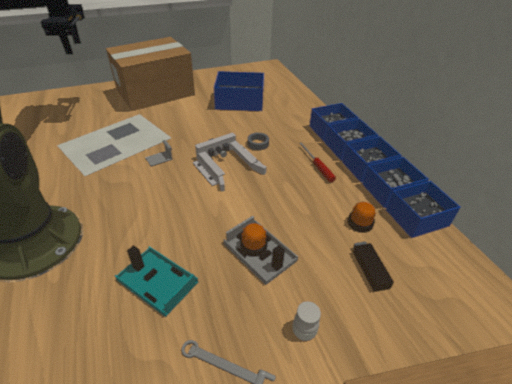

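The top view shows the bare-steel tray at px (302,202), with the beacon at (295,203) and the post at (325,191). The turquoise look-alike is at (303,298) with its own post at (285,316), and the spare beacon stands alone at (299,92). The jig is at about (155,195), its mouth opening to the right between the flares at (195,160) and (205,211). The steel tray with the beacon matches the description; I'll confirm it in an enlarged crop.

```bash
cat > h.py <<'E'
import numpy as np,cv2
from bench import ctrl
def ray(n,u,v,info=None):
    c=info or ctrl.camera_info(n);K=np.array(c["intrinsics"]);R=np.array(c["R"]);t=np.array(c["t"])
    a=np.array([(u-K[0,2])/K[0,0],(v-K[1,2])/K[1,1]])
    if n=="wrist":
        r=np.linalg.norm(a); d=np.r_[a/r*np.sin(r),np.cos(r)] if r>0 else np.array([0,0,1.])
    else: d=np.r_[a,1]
    return -R.T@t,R.T@d/np.linalg.norm(d)
def plane(n,u,v,z,info=None):
    o,d=ray(n,u,v,info); return o+d*(z-o[2])/d[2]
def tri(obs):
    A=np.zeros((3,3));b=np.zeros(3);L=[]
    for o,d in obs:
        P=np.eye(3)-np.outer(d,d);A+=P;b+=P@o
    x=np.linalg.solve(A,b); return x,[np.linalg.norm((np.eye(3)-np.outer(d,d))@(x-o)) for o,d in obs]
E
python3 - <<'E'
import cv2
i=cv2.imread("pics/top0.png")
a=cv2.resize(i[135:245,110:350],None,fx=3.3,fy=3.3,interpolation=cv2.INTER_CUBIC);cv2.imwrite("pics/c1.png",a)
E
```

```text
(no output)
```

View pics/c1.png

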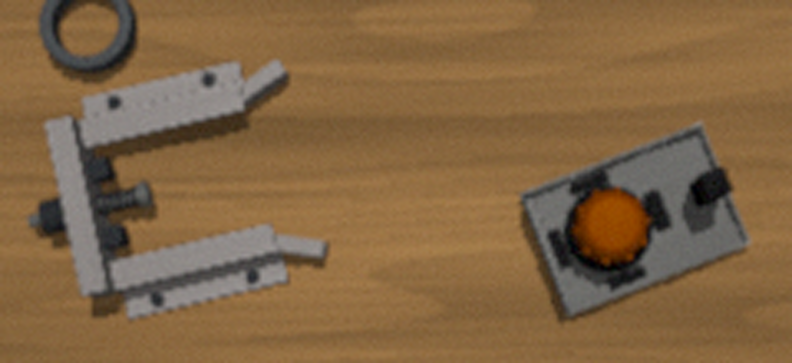

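Confirmed: the steel tray holds the amber beacon, its end plate is on the left (crop (545,255)), its post is at crop (711,186), and it points at the jig mouth. I'll measure using the depth image and two views.

```bash
cat > m.py <<'E'
from h import *
def cloud(n,d,c=None):
    c=c or ctrl.camera_info(n);K=c["intrinsics"];v,u=np.mgrid[:384,:512]
    P=np.stack([(u-K[0,2])/K[0,0]*d,(v-K[1,2])/K[1,1]*d,d],-1)
    return (P-c["t"])@c["R"]
E
python3 - <<'E'
from m import *
i=cv2.imread("pics/top0.png");d=np.load("pics/top0d.npy");X=cloud("top",d)
print("cam",ray("top",257,194)[0],ray("side",250,190)[0])
Z=X[...,2]
def box(u0,u1,v0,v1,lo,hi):
    m=np.zeros(Z.shape,bool);m[v0:v1,u0:u1]=True
    return m&(Z>lo)&(Z<hi)&(d>0)
print("bench z",np.median(Z[200:240,225:255]),Z[200:240,225:255].std())
def rep(n,m):
    p=X[m][:,:2].astype(np.float32); r=cv2.minAreaRect(p*1000)
    print(n,m.sum(),"mean",p.mean(0).round(4),"z",np.median(Z[m]).round(4),"rect",np.round(r[0],1),np.round(r[1],1),round(r[2],2))
    print("  box",cv2.boxPoints(r).round(1).tolist())
rep("post",box(313,338,178,205,.06,.08))
rep("tray",box(262,342,168,236,.009,.048))
rep("tray14",box(262,342,168,236,.004,.024))
rep("railU",box(133,187,150,182,.024,.040))
rep("railL",box(141,197,200,232,.024,.04))
rep("rails",box(133,198,150,232,.024,.04))
rep("back",box(118,150,165,228,.042,.06))
# post in side: dark blob
s=cv2.imread("pics/side0.png");g=s.max(2);
for n,im,(u0,u1,v0,v1) in(("top",i,(316,338,178,202)),("side",s,(268,290,240,276))):
    m=(im[v0:v1,u0:u1].max(2)<55).astype(np.uint8)
    k,l,st,ce=cv2.connectedComponentsWithStats(m);j=1+st[1:,4].argmax()
    print(n,st[j]+[u0,v0,0,0,0],ce[j]+[u0,v0])
sd=np.load("pics/side0d.npy");Y=cloud("side",sd)
m=np.zeros(sd.shape,bool);m[238:275,265:292]=True;m&=(Y[...,2]>.062)&(Y[...,2]<.075)
print("side post top",m.sum(),Y[m].mean(0))
E
```

```text
cam [ 0.41195563 -0.11115655  1.12562692] [ 0.29817001 -0.6941631   0.66547101]
bench z 0.001454980701753622 0.08563749798434755
post 73 mean [ 0.5271 -0.2718] z 0.0681 rect [ 527.2 -271.9] [19.8 19.3] 17.29
  box [[514.9000244140625, -265.6000061035156], [520.5999755859375, -284.0], [539.5999755859375, -278.20001220703125], [533.9000244140625, -259.70001220703125]]
tray 827 mean [ 0.5032 -0.206 ] z 0.0181 rect [ 510.3 -215.1] [107.6 154.4] 20.42
  box [[432.8999938964844, -161.5], [486.79998779296875, -306.20001220703125], [587.7000122070312, -268.6000061035156], [533.7999877929688, -124.0]]
tray14 1816 mean [ 0.5087 -0.2221] z 0.0074 rect [ 506.  -217.5] [201.3 170.8] 88.96
  box [[418.79998779296875, -316.6000061035156], [589.5999755859375, -319.70001220703125], [593.2999877929688, -118.4000015258789], [422.5, -115.30000305175781]]
railU 506 mean [0.5945 0.1429] z 0.0311 rect [604.9 137.8] [ 78.8 132.7] 4.1
  box [[560.7999877929688, 201.1999969482422], [570.2999877929688, 68.80000305175781], [648.9000244140625, 74.5], [639.4000244140625, 206.8000030517578]]
railL 536 mean [0.4844 0.1216] z 0.0312 rect [494.8 119.8] [ 48.2 141.5] 11.73
  box [[456.79998779296875, 184.1999969482422], [485.6000061035156, 45.70000076293945], [532.7999877929688, 55.5], [504.0, 194.0]]
rails 1274 mean [0.5401 0.1352] z 0.0311 rect [552.7 121.2] [185.2 158.4] 4.1
  box [[454.70001220703125, 193.60000610351562], [466.0, 35.5], [650.7999877929688, 48.79999923706055], [639.4000244140625, 206.8000030517578]]
back 488 mean [0.5208 0.1975] z 0.0513 rect [521.6 198.6] [133.4  21.3] 12.7
  box [[454.1000061035156, 194.3000030517578], [458.79998779296875, 173.5], [589.0, 202.89999389648438], [584.2999877929688, 223.6999969482422]]
top [318 186  13  15 114] [323.92982456 192.48245614]
side [272 246  12  24 213] [277.45070423 257.45539906]
side post top 85 [ 0.52313047 -0.27285045  0.06688108]
```

```bash
python3 - <<'E'
from m import *
d=np.load("pics/top0d.npy");sd=np.load("pics/side0d.npy")
T=cloud("top",d)[d>0];S=cloud("side",sd)[sd>0]
def frame(P,o,th):
    c,s=np.cos(th),np.sin(th);q=P-np.r_[o,0];return np.c_[q[:,0]*c+q[:,1]*s,-q[:,0]*s+q[:,1]*c,q[:,2]]
def fit(p,ax): # line y=f(x) robust slope
    l=cv2.fitLine(p[:,:2].astype(np.float32)*1000,cv2.DIST_HUBER,0,.01,.01).ravel()
    return np.degrees(np.arctan2(l[1],l[0])),l[2:].round(1),len(p)
for nm,P in(("top",T),("side",S)):
    print("=====",nm)
    o,th=np.array([.508,-.214]),np.radians(109)
    q=frame(P,o,th)
    for sgn in(1,-1):
        b=(abs(q[:,0])<.06)&(abs(q[:,1]*sgn-.049)<.012)&(q[:,2]>.0145)&(q[:,2]<.024);print("rim",sgn,fit(q[b],0))
    b=(abs(q[:,1])<.036)&(abs(q[:,0]-.073)<.014)&(q[:,2]>.033)&(q[:,2]<.045);print("plate",fit(q[b],1))
    b=(abs(q[:,1])<.036)&(abs(q[:,0]+.073)<.014)&(q[:,2]>.010)&(q[:,2]<.018);print("rear",fit(q[b],1))
    b=(abs(q[:,:2]).max(1)<.1)&(q[:,2]>.06)&(q[:,2]<.075);w=b&(q[:,0]<-.03);print("post",w.sum(),q[w].mean(0).round(4))
    b=(np.hypot(q[:,0]-.022,q[:,1])<.045)&(q[:,2]>.030)&(q[:,2]<.065);(c,r)=cv2.minEnclosingCircle(q[b][:,:2].astype(np.float32));print("beacon",c,r,q[b,2].max())
    o,th=np.array([.5392,.1206]),np.radians(102.7)
    q=frame(P,o,th)
    for sgn in(1,-1):
        b=(q[:,0]>-.05)&(q[:,0]<.06)&(q[:,1]*sgn>.036)&(q[:,1]*sgn<.062)&(q[:,2]>.026)&(q[:,2]<.036)
        p=q[b]
        e=[]
        for x in np.arange(-.045,.06,.008):
            k=p[abs(p[:,0]-x)<.004]
            if len(k): e.append([x,np.sort(k[:,1]*sgn)[:2].mean()*sgn,0])
        e=np.array(e);print("lip inner",sgn,fit(e,0), e[:,1].round(4))
        k=q[(abs(q[:,1]*sgn-.055)<.008)&(abs(q[:,2]-.031)<.005)&(abs(q[:,0])<.09)];print("  x range",np.percentile(k[:,0],[.5,99.5]))
    b=(abs(q[:,1])<.055)&(abs(q[:,0]-.08)<.02)&(abs(q[:,2]-.05)<.007);print("back",fit(q[b],1),np.percentile(q[b,0],[2,98]))
    b=(abs(q[:,1])<.015)&(q[:,0]>.02)&(q[:,0]<.06)&(q[:,2]>.015)&(q[:,2]<.04);print("pusher",fit(q[b],1),np.percentile(q[b,0],2),q[b,2].max())
E
```

```text
===== top
rim 1 (np.float32(0.6825229), array([-0.6, 49.7], dtype=float32), 86)
rim -1 (np.float32(1.8873539), array([-12.1, -46.3], dtype=float32), 77)
plate (np.float32(-88.30484), array([68.4, -0.1], dtype=float32), 76)
rear (np.float32(-89.005165), array([-76.3,  -0.7], dtype=float32), 39)
post 73 [-0.0608  0.0007  0.0683]
beacon (0.02922629937529564, 0.0014629128854721785) 0.037408605217933655 0.06498785454521598
lip inner 1 (np.float32(-0.086691484), array([-1. , 45.7], dtype=float32), 14) [0.0456 0.0461 0.0457 0.0454 0.0455 0.0458 0.0465 0.0453 0.0453 0.0455
 0.0466 0.0453 0.0452 0.0474]
  x range [-0.06950844  0.07054314]
lip inner -1 (np.float32(-0.2673131), array([ 10.2, -44.6], dtype=float32), 14) [-0.0444 -0.0441 -0.0447 -0.0448 -0.0438 -0.0438 -0.0442 -0.0457 -0.0444
 -0.0445 -0.0448 -0.0447 -0.0442 -0.0457]
  x range [-0.07558495  0.06982721]
back (np.float32(89.734856), array([79. ,  0.2], dtype=float32), 400) [0.06967108 0.08925833]
pusher (np.float32(-2.1921427), array([43.5,  1.2], dtype=float32), 86) 0.029925707502356486 0.03893605196027177
===== side
rim 1 (np.flo
[... 348 characters left out ...]
021662712) 0.037450119853019714 0.06497706905654885
lip inner 1 (np.float32(0.264804), array([13.4, 51.1], dtype=float32), 14) [0.0505 0.0518 0.0526 0.0507 0.0533 0.0502 0.0499 0.0503 0.0515 0.0511
 0.0504 0.0525 0.0516 0.0365]
  x range [-0.0528697   0.07490762]
lip inner -1 (np.float32(-1.0727417), array([  5. , -40.8], dtype=float32), 14) [-0.0403 -0.0407 -0.0396 -0.0403 -0.0399 -0.0406 -0.0401 -0.0399 -0.0425
 -0.0412 -0.041  -0.0418 -0.0398 -0.0436]
  x range [-0.07149058  0.0749911 ]
back (np.float32(89.990875), array([78.7,  1.8], dtype=float32), 178) [0.07102778 0.09178458]
pusher (np.float32(12.436715), array([41.4,  7.2], dtype=float32), 53) 0.032366234556141904 0.03339998546193044
```

```bash
python3 -m handwheel '[[0.045,-0.044,-0.03,0,0,0,0],[0.045,-0.044,-0.03,0,0,0,0],[0.045,-0.044,-0.03,0,0,0,0],[0.045,-0.044,-0.03,0,0,0,0],[0.045,-0.044,-0.03,0,0,0,0],[0.045,-0.044,-0.03,0,0,0,0],[0.045,-0.044,-0.03,0,0,0,0],[0.045,-0.044,-0.03,0,0,0,0],[0.045,-0.044,-0.03,0,0,0,0],[0.045,-0.044,-0.03,0,0,0,0],[0.045,-0.044,-0.03,0,0,0,0],[0.045,-0.044,-0.03,0,0,0,0]]' 30
python3 -m handwheel '[[0.045,-0.0056,-0.047,0,0,0,0],[0.045,-0.0056,-0.047,0,0,0,0],[0.045,-0.0056,-0.047,0,0,0,0],[0.045,-0.0056,-0.047,0,0,0,0],[0.045,-0.0056,-0.047,0,0,0,0],[0.045,-0.0056,-0.047,0,0,0,0],[0.045,-0.0056,-0.047,0,0,0,0],[0.045,-0.0056,-0.047,0,0,0,0],[0.045,-0.0056,-0.047,0,0,0,0]]'
python3 -m handwheel '[[0.045,0,0,0,0,0,10.4],[0.045,0,0,0,0,0,10.4],[0.045,0,0,0,0,0,10.4],[0.045,0,0,0,0,0,10.4],[0.045,0,0,0,0,0,10.4],[0.045,0,0,0,0,0,10.4],[0.045,0,0,0,0,0,10.4],[0.045,0,0,0,0,0,10.4],[0.045,0,0,0,0,0,10.4],[0.045,0,0,0,0,0,10.4],[0.045,0,0,0,0,0,10.4],[0.045,0,0,0,0,0,10.4]]'
python3 -m handwheel '[[0.045,0,0,0,0,0,10.4],[0.045,0,0,0,0,0,10.4],[0.045,0,0,0,0,0,0]]'
python3 - <<'E'
from h import *
from scipy.spatial.transform import Rotation as Ro
s=ctrl.get_state();R=Ro.from_rotvec(s["tool_rot"]).as_matrix();print(s["joint_positions"].round(2),s["position"].round(4));print(R.round(3));print("phi",np.degrees(np.arctan2(R[1,1],R[0,1])))
c=ctrl.camera_info("wrist");i,d=ctrl.get_image("wrist");cv2.imwrite("pics/w1.png",i);np.save("pics/w1d.npy",d);np.savez("pics/w1c.npz",**{k:c[k] for k in("intrinsics","R","t")});print(c)
E
```

```text
time: 1.6
position: [0.5833, 0.1521, 0.2409]
tool_rot: [-0.383, -3.118, -0.0]
ft_force: [1.0, 0.7, 0.5]
grip_width: 0.517
grip_force: 0.0
time: 2.72
position: [0.5285, -0.2704, 0.2409]
tool_rot: [-0.383, -3.118, -0.001]
ft_force: [0.7, -0.9, -0.7]
grip_width: 0.516
grip_force: 0.0
time: 4.22
position: [0.5288, -0.2689, 0.2408]
tool_rot: [-2.944, -1.096, 0.001]
ft_force: [-0.1, -0.2, -0.1]
grip_width: 0.513
grip_force: 0.0
time: 4.6
position: [0.5288, -0.269, 0.2408]
tool_rot: [-3.091, -0.559, 0.001]
ft_force: [-0.5, -0.3, 0.3]
grip_width: 0.512
grip_force: 0.0
[-0.43  0.31  1.05  1.63 -0.28  1.36 -0.56] [ 0.5288 -0.269   0.2408]
[[ 0.937  0.35  -0.001]
 [ 0.35  -0.937 -0.   ]
 [-0.001 -0.    -1.   ]]
phi -69.50648027318421
{'intrinsics': array([[297.31863964,   0.        , 253.81598045],
       [  0.        , 297.31863964, 189.7035582 ],
       [  0.        ,   0.        ,   1.        ]]), 'R': array([[ 3.49983541e-01, -9.36755793e-01, -3.23449644e-04],
       [-9.06369553e-01, -3.38718056e-01,  2.52515964e-01],
       [-2.36655350e-01, -8.80832663e-02, -9.67592674e-01]]), 't': array([-0.43752752,  0.35782685,  0.49128248])}
```

View pics/w1.png

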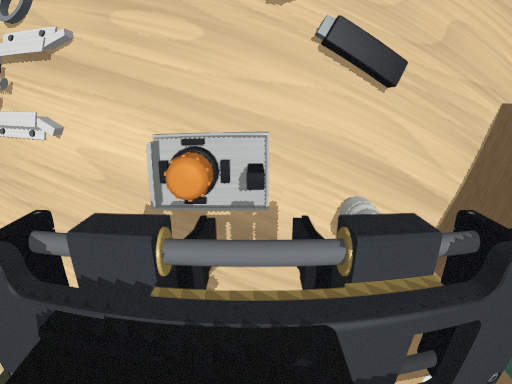

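```bash
python3 - <<'E'
from h import *
c=dict(np.load("pics/w1c.npz"));d=np.load("pics/w1d.npy")
K,R,t=c["intrinsics"],c["R"],c["t"]
v,u=np.mgrid[:384,:512];a=(u-K[0,2])/K[0,0];b=(v-K[1,2])/K[1,1];r=np.hypot(a,b)+1e-9
P=np.stack([a/r*np.tan(r)*d,b/r*np.tan(r)*d,d],-1);X=((P-t)@R)[(d>0)&(r<1.3)]
k=(abs(X[:,0]-.5)<.03)&(abs(X[:,1]+.12)<.02);print("bench",np.median(X[k,2]))
o,th=np.array([.508,-.214]),np.radians(109)
cc,s=np.cos(th),np.sin(th);q=X-np.r_[o,0];q=np.c_[q[:,0]*cc+q[:,1]*s,-q[:,0]*s+q[:,1]*cc,q[:,2]]
def fit(p):
    l=cv2.fitLine(p[:,:2].astype(np.float32)*1000,cv2.DIST_HUBER,0,.01,.01).ravel();return np.degrees(np.arctan2(l[1],l[0])),l[2:].round(1),len(p)
for sg in(1,-1):
    w=(abs(q[:,0])<.06)&(abs(q[:,1]*sg-.049)<.012)&(q[:,2]>.0145)&(q[:,2]<.024);print("rim",sg,fit(q[w]))
w=(abs(q[:,1])<.036)&(abs(q[:,0]-.073)<.014)&(q[:,2]>.033)&(q[:,2]<.045);print("plate",fit(q[w]))
w=(abs(q[:,:2]+[.06,0]).max(1)<.03)&(q[:,2]>.060)&(q[:,2]<.075)
rc=cv2.minAreaRect(X[w][:,:2].astype(np.float32)*1000);print("post",w.sum(),X[w].mean(0),q[w].mean(0),np.median(q[w,2]),rc)
E
```

```text
bench 0.0008314988466163845
rim 1 (np.float32(1.7744323), array([ 0.7, 51. ], dtype=float32), 322)
rim -1 (np.float32(1.8316289), array([ -2.1, -45.1], dtype=float32), 216)
plate (np.float32(-88.0711), array([67.9, -0.2], dtype=float32), 349)
post 350 [ 0.52696862 -0.27160345  0.06805237] [-0.06064071  0.00081867  0.06805237] 0.06822084827407043 ((526.5065307617188, -271.7564392089844), (20.25031852722168, 19.862409591674805), 20.71571922302246)
```

The wrist view agrees with the top view: post at (258,176), beacon at (190,177), end plate on the left. The post is at (0.527,-0.272), z 0.068, and the tray axis is at 110.8°. Descending to grasp.

```bash
python3 -m handwheel '[[0.045,-0.0028,0.0018,0,0,0,-0.3],[0.045,0,0,0.05,0,0,0],[0.045,0,0,0.05,0,0,0],[0.045,0,0,0.05,0,0,0],[0.045,0,0,0.03,0,0,0],[0.045,0,0,0.009,0,0,0],[0.045,0,0,0,0,0,0]]' 30
python3 - <<'E'
from h import *
s=ctrl.get_state();print(s["position"],s["joint_positions"].round(2))
E
```

```text
time: 5.52
position: [0.5271, -0.2723, 0.0526]
tool_rot: [3.09, 0.564, 0.0]
ft_force: [1.1, -0.4, 1.5]
grip_width: 0.518
grip_force: 0.0
[ 0.52707831 -0.27226095  0.05264343] [-0.3   0.51  0.92  1.82 -0.47  1.04 -0.41]
```

```bash
python3 -m handwheel '[[0.01,0,0,0,0,0,0],[0.01,0,0,0,0,0,0],[0.01,0,0,0,0,0,0],[0.01,0,0,0,0,0,0],[0.01,0,0,0,0,0,0],[0.01,0,0,0,0,0,0]]' 40
python3 - <<'E'
from h import *
from scipy.spatial.transform import Rotation as Ro
s=ctrl.get_state();p=s["position"];R=Ro.from_rotvec(s["tool_rot"]).as_matrix()
print(p,np.degrees(np.arctan2(-R[1,1],-R[0,1])),s["ft_force"])
jo=np.array([.5386,.1205]);th=np.radians(102.6);ex=np.array([np.cos(th),np.sin(th)])
for x in(-.25,-.19,-.103,-.078):
    g=jo+x*ex;dl=np.r_[g-p[:2],0];print(x,g.round(4),"tool",(R.T@dl).round(4))
E
```

```text
time: 6.28
position: [0.5273, -0.2716, 0.0528]
tool_rot: [-3.09, -0.564, -0.001]
ft_force: [-0.8, 1.8, 5.1]
grip_width: 0.229
grip_force: 40.0
[ 0.52728999 -0.27160141  0.05281622] 110.68742110419485 [-0.77181568  1.75367859  5.12781311]
-0.25 [ 0.5931 -0.1235] tool [ 1.139e-01 -1.153e-01  1.000e-04]
-0.19 [ 0.58   -0.0649] tool [ 0.1224 -0.1747  0.0002]
-0.103 [0.5611 0.02  ] tool [ 1.346e-01 -2.608e-01  2.000e-04]
-0.078 [0.5556 0.0444] tool [ 1.381e-01 -2.856e-01  2.000e-04]
```

```bash
python3 -m handwheel '[[0.01,0.006,-0.006,0,0,0,0],[0.01,0.012,-0.012,0,0,0,0],[0.01,0.012,-0.012,0,0,0,0],[0.01,0.012,-0.012,0,0,0,0],[0.01,0.012,-0.012,0,0,0,0],[0.01,0.012,-0.012,0,0,0,0],[0.01,0.012,-0.012,0,0,0,0],[0.01,0.012,-0.012,0,0,0,0],[0.01,0.012,-0.012,0,0,0,0],[0.01,0.008,-0.009,0,0,0,0],[0.01,0.004,-0.004,0,0,0,0],[0.01,0,0,0,0,0,0]]'
python3 -m handwheel '[[0.01,0,0,0,0,0,0.6],[0.01,0,0,0,0,0,1.2],[0.01,0,0,0,0,0,1.5],[0.01,0,0,0,0,0,1.5],[0.01,0,0,0,0,0,1.5],[0.01,0,0,0,0,0,1.2],[0.01,0,0,0,0,0,0.6],[0.01,0,0,0,0,0,0]]'
cat > look.py <<'E'
import sys
from m import *
from scipy.spatial.transform import Rotation as Ro
s=ctrl.get_state();p=s["position"];R=Ro.from_rotvec(s["tool_rot"]).as_matrix()
jo=np.array([.5386,.1205]);th=np.radians(102.6);ex=np.array([np.cos(th),np.sin(th)]);ey=np.array([-ex[1],ex[0]])
print("tcp",p.round(4),"yaw",np.degrees(np.arctan2(-R[1,1],-R[0,1])).round(2),"jig xy",np.round([(p[:2]-jo)@ex,(p[:2]-jo)@ey],4),"F",s["ft_force"].round(1),"j",s["joint_positions"].round(2))
i,d=ctrl.get_image("top");cv2.imwrite(f"pics/{sys.argv[1]}.png",i);X=cloud("top",d)[d>0]
# tray in jig frame
q=X-np.r_[jo,0];q=np.c_[q[:,:2]@ex,q[:,:2]@ey,q[:,2]]
np.save("pics/q.npy",q)
x0=(p[:2]-jo)@ex
def fit(p):
    if len(p)<6: return None
    l=cv2.fitLine(p[:,:2].astype(np.float32)*1000,cv2.DIST_HUBER,0,.01,.01).ravel();return np.degrees(np.arctan2(l[1],l[0])).round(2),l[2:].round(1),len(p)
for sg in(1,-1):
    w=(q[:,0]>x0)&(q[:,0]<x0+.125)&(q[:,0]<-.1)&(abs(q[:,1]*sg-.049)<.012)&(q[:,2]>.0145)&(q[:,2]<.024);print("rim",sg,fit(q[w]))
w=(abs(q[:,1])<.034)&(abs(q[:,0]-x0-.131)<.015)&(q[:,2]>.033)&(q[:,2]<.045);print("plate",fit(q[w]))
w=(np.hypot(q[:,0]-x0-.08,q[:,1])<.045)&(q[:,2]>.050)&(q[:,2]<.07);print("beacon",w.sum(),np.median(q[w],0),q[w,2].max())
E
python3 look.py t2
```

```text
time: 7.78
position: [0.5934, -0.125, 0.0528]
tool_rot: [3.088, 0.564, 0.001]
ft_force: [-1.2, -2.0, 4.6]
grip_width: 0.225
grip_force: 40.0
time: 8.78
position: [0.5928, -0.124, 0.0528]
tool_rot: [-3.122, -0.345, 0.001]
ft_force: [-3.0, -1.5, 7.4]
grip_width: 0.225
grip_force: 40.0
tcp [ 0.5928 -0.124   0.0528] yaw 102.6 jig xy [-0.2504  0.0004] F [-3.  -1.5  7.4] j [-0.56  0.54  0.92  1.79 -0.49  1.06 -0.81]
rim 1 (np.float32(0.33), array([-238.6,   48.9], dtype=float32), 13)
rim -1 None
plate None
  return _methods._mean(a, axis=axis, dtype=dtype,
  ret = um.true_divide(
Traceback (most recent call last):
  File "look.py", line 18, in <module>
    w=(np.hypot(q[:,0]-x0-.08,q[:,1])<.045)&(q[:,2]>.050)&(q[:,2]<.07);print("beacon",w.sum(),np.median(q[w],0),q[w,2].max())
                                                                                                                ~~~~~~~~~~^^
ValueError: zero-size array to reduction operation maximum which has no identity
```

The arm hides the tray from the top camera, so I'll measure the tray and jig together with the wrist camera.

```bash
cat > look.py <<'E'
import sys
from h import *
from scipy.spatial.transform import Rotation as Ro
s=ctrl.get_state();p=s["position"];R=Ro.from_rotvec(s["tool_rot"]).as_matrix()
jo=np.array([.5386,.1205]);th=np.radians(102.6);ex=np.array([np.cos(th),np.sin(th)]);ey=np.array([-ex[1],ex[0]])
x0=(p[:2]-jo)@ex
print("t",s["time"],"tcp",p.round(4),"yaw",np.degrees(np.arctan2(-R[1,1],-R[0,1])).round(2),"jig xy",np.round([x0,(p[:2]-jo)@ey],4),"F",s["ft_force"].round(1),"Fjig",np.round([s["ft_force"][:2]@ex,s["ft_force"][:2]@ey],1),"j",s["joint_positions"].round(2))
c=ctrl.camera_info("wrist");i,d=ctrl.get_image("wrist");cv2.imwrite(f"pics/{sys.argv[1]}.png",i)
K,Rc,t=c["intrinsics"],c["R"],c["t"]
v,u=np.mgrid[:384,:512];a=(u-K[0,2])/K[0,0];b=(v-K[1,2])/K[1,1];r=np.hypot(a,b)+1e-9
P=np.stack([a/r*np.tan(r)*d,b/r*np.tan(r)*d,d],-1);X=((P-t)@Rc)[(d>0)&(r<1.25)]
q=X-np.r_[jo,0];q=np.c_[q[:,:2]@ex,q[:,:2]@ey,q[:,2]]
def fit(p):
    if len(p)<6: return None
    l=cv2.fitLine(p[:,:2].astype(np.float32)*1000,cv2.DIST_HUBER,0,.01,.01).ravel();return float(np.degrees(np.arctan2(l[1],l[0])).round(2)),l[2:].round(1).tolist(),len(p)
for sg in(1,-1):
    w=(q[:,0]>x0)&(q[:,0]<x0+.125)&(q[:,0]<-.1)&(abs(q[:,1]*sg-.049)<.012)&(q[:,2]>.0145)&(q[:,2]<.024);print("rim",sg,fit(q[w]))
    w=(q[:,0]>-.05)&(q[:,0]<.06)&(q[:,1]*sg>.036)&(q[:,1]*sg<.065)&(q[:,2]>.026)&(q[:,2]<.036);k=q[w];e=[]
    for x in np.arange(-.045,.06,.008):
        m=k[abs(k[:,0]-x)<.004]
        if len(m)>2: e.append([x,np.sort(m[:,1]*sg)[:2].mean()*sg])
    print("lip",sg,fit(np.array(e)) if e else None,len(k))
w=(abs(q[:,1])<.034)&(abs(q[:,0]-x0-.131)<.015)&(q[:,2]>.033)&(q[:,2]<.045);print("plate",fit(q[w]),np.percentile(q[w,0],[2,98]) if w.any() else "")
w=(abs(q[:,1]+0.0)<.06)&(abs(q[:,0]-.08)<.02)&(abs(q[:,2]-.05)<.007);print("back",fit(q[w]))
w=(np.hypot(q[:,0]-x0-.08,q[:,1])<.045)&(q[:,2]>.045)&(q[:,2]<.075)
if w.any(): print("beacon",w.sum(),np.median(q[w],0).round(4),q[w,2].max())
E
python3 look.py w2
```

```text
t 8.825 tcp [ 0.5928 -0.124   0.0528] yaw 102.6 jig xy [-0.2504  0.0005] F [-4.5 -0.4  8.1] Fjig [0.6 4.5] j [-0.56  0.54  0.92  1.79 -0.49  1.06 -0.81]
rim 1 (0.7799999713897705, [-208.5, 49.70000076293945], 160)
lip 1 None 0
rim -1 (0.5, [-192.5, -46.5], 1089)
lip -1 None 0
plate (-89.8499984741211, [-123.0999984741211, -12.800000190734863], 843) [-0.12475879 -0.11803022]
back None
beacon 1827 [-0.1678 -0.0175  0.061 ] 0.06680062143366389
```

View pics/w2.png

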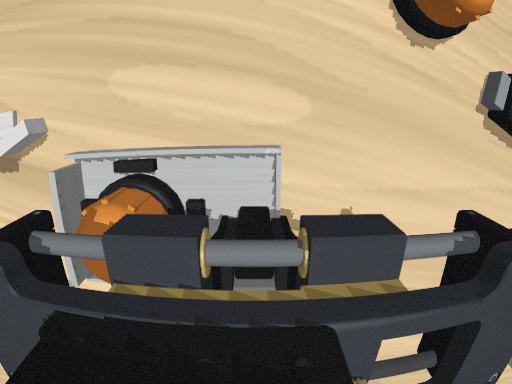

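The view shows the tray straight, the beacon standing in its cleats (130,225) and the guides at the left edge. The tray is about 1 mm off and 0.5° yawed, so I'll correct that, ease the 8 N downward press and advance to the mouth.

```bash
python3 -m handwheel '[[0.01,0.001,0,-0.0006,0,0,0.5],[0.01,0,-0.004,0,0,0,0],[0.01,0,-0.008,0,0,0,0],[0.01,0,-0.008,0,0,0,0],[0.01,0,-0.008,0,0,0,0],[0.01,0,-0.008,0,0,0,0],[0.01,0,-0.008,0,0,0,0],[0.01,0,-0.008,0,0,0,0],[0.01,0,-0.004,0,0,0,0],[0.01,0,0,0,0,0,0]]'
python3 look.py w3
```

```text
time: 10.12
position: [0.5822, -0.0678, 0.0529]
tool_rot: [-3.123, -0.332, 0.0]
ft_force: [-0.4, 1.2, 1.9]
grip_width: 0.226
grip_force: 40.0
t 10.125 tcp [ 0.5822 -0.0678  0.0529] yaw 102.12 jig xy [-0.1933 -0.0014] F [-0.4  1.2  1.9] Fjig [1.3 0.1] j [-0.68  0.5   0.94  1.84 -0.47  1.04 -0.92]
rim 1 (-0.5600000023841858, [-187.10000610351562, 47.29999923706055], 114)
lip 1 None 6
rim -1 (0.9200000166893005, [-148.0, -48.599998474121094], 1021)
lip -1 (0.3400000035762787, [-25.0, -43.0], 6) 1278
plate (89.11000061035156, [-65.9000015258789, -5.099999904632568], 832) [-0.06779656 -0.06103964]
back None
beacon 1857 [-0.1111 -0.0204  0.0611] 0.06652197915098307
```

View pics/w3.png

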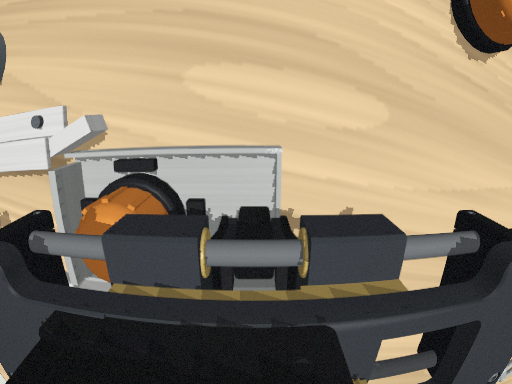

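```bash
python3 -m handwheel '[[0.01,-0.0011,-0.003,0,0,0,0],[0.01,0,-0.005,0,0,0,0],[0.01,0,-0.005,0,0,0,0],[0.01,0,-0.005,0,0,0,0],[0.01,0,-0.003,0,0,0,0],[0.01,0,0,0,0,0,0]]'
python3 look.py w4
```

```text
time: 10.92
position: [0.5767, -0.0479, 0.0529]
tool_rot: [-3.123, -0.331, 0.0]
ft_force: [-0.2, -2.1, 0.4]
grip_width: 0.226
grip_force: 40.0
t 10.925 tcp [ 0.5767 -0.0479  0.0529] yaw 102.11 jig xy [-0.1727 -0.0004] F [-0.2 -2.1  0.4] Fjig [-2.   0.7] j [-0.73  0.49  0.94  1.86 -0.46  1.03 -0.96]
rim 1 (0.949999988079071, [-163.10000610351562, 48.099998474121094], 117)
lip 1 None 162
rim -1 (0.20000000298023224, [-136.5, -47.900001525878906], 714)
lip -1 (-0.8299999833106995, [-9.899999618530273, -42.79999923706055], 9) 2106
plate (89.47000122070312, [-45.29999923706055, -6.0], 825) [-0.04718501 -0.0404108 ]
back None
beacon 1863 [-0.0905 -0.0194  0.0609] 0.0667390828852875
```

```bash
python3 -m handwheel '[[0.01,-0.0007,-0.003,0,0,0,0],[0.01,0,-0.006,0,0,0,0],[0.01,0,-0.006,0,0,0,0],[0.01,-0.0002,-0.006,0,0,0,0],[0.01,0,-0.006,0,0,0,0],[0.01,0,-0.003,0,0,0,0],[0.01,0,0,0,0,0,0]]'
python3 look.py w5
```

```text
time: 11.85
position: [0.5695, -0.0186, 0.0528]
tool_rot: [-3.123, -0.331, 0.0]
ft_force: [0.6, -1.2, 0.4]
grip_width: 0.229
grip_force: 40.0
t 11.85 tcp [ 0.5695 -0.0186  0.0528] yaw 102.12 jig xy [-0.1425  0.0002] F [ 0.6 -1.2  0.4] Fjig [-1.3 -0.3] j [-0.79  0.47  0.95  1.88 -0.45  1.02 -1.01]
rim 1 (-0.9100000262260437, [-136.0, 48.79999923706055], 112)
lip 1 (0.33000001311302185, [-18.299999237060547, 45.599998474121094], 6) 330
rim -1 (-0.3700000047683716, [-120.5999984741211, -47.400001525878906], 387)
lip -1 (-0.10999999940395355, [7.0, -42.900001525878906], 13) 3412
plate (89.12000274658203, [-15.100000381469727, -5.0], 836) [-0.01687346 -0.01002246]
back None
beacon 1851 [-0.0603 -0.0188  0.061 ] 0.06644948290323265
```

```bash
python3 -m handwheel '[[0.01,-0.0004,-0.003,0,0,0,-0.3],[0.01,0,-0.006,0,0,0,0],[0.01,0,-0.006,0,0,0,0],[0.01,0,-0.006,0,0,0,0],[0.01,0,-0.006,0,0,0,0],[0.01,0,-0.006,0,0,0,0],[0.01,0,-0.002,0,0,0,0],[0.01,0,0,0,0,0,0]]'
python3 look.py w6
```

```text
time: 12.9
position: [0.5617, 0.0154, 0.0528]
tool_rot: [-3.122, -0.339, 0.0]
ft_force: [0.6, -1.0, -0.1]
grip_width: 0.227
grip_force: 40.0
t 12.9 tcp [0.5617 0.0154 0.0528] yaw 102.41 jig xy [-0.1076  0.0004] F [ 0.6 -1.  -0.1] Fjig [-1.2 -0.4] j [-0.87  0.45  0.96  1.9  -0.43  1.01 -1.08]
rim 1 (0.11999999731779099, [-103.80000305175781, 49.20000076293945], 60)
lip 1 (0.6100000143051147, [13.5, 45.599998474121094], 6) 365
rim -1 (-0.46000000834465027, [-103.80000305175781, -46.900001525878906], 60)
lip -1 (0.18000000715255737, [6.199999809265137, -43.0], 14) 4703
plate (89.94000244140625, [19.700000762939453, -6.800000190734863], 863) [0.01792312 0.02845147]
back (88.41999816894531, [71.19999694824219, -17.0], 261)
beacon 1866 [-0.0254 -0.0181  0.0609] 0.06700529945982386
```

```bash
python3 -m handwheel '[[0.01,0,-0.003,0,0,0,0],[0.01,0,-0.004,0,0,0,0],[0.01,0,-0.004,0,0,0,0],[0.01,0,-0.004,0,0,0,0],[0.01,0,-0.004,0,0,0,0],[0.01,0,-0.004,0,0,0,0],[0.01,0,-0.001,0,0,0,0],[0.01,0,0,0,0,0,0]]' 50
python3 look.py w7
```

```text
time: 13.95
position: [0.5572, 0.0352, 0.0532]
tool_rot: [3.12, 0.336, 0.002]
ft_force: [1.2, -8.0, -0.1]
grip_width: 0.224
grip_force: 50.0
t 13.95 tcp [0.5572 0.0352 0.0532] yaw 102.3 jig xy [-0.0873  0.0005] F [ 1.2 -8.  -0.1] Fjig [-8.   0.5] j [-0.91  0.44  0.96  1.91 -0.42  1.01 -1.12]
rim 1 None
lip 1 (0.8899999856948853, [39.0, 45.0], 6) 340
rim -1 None
lip -1 (0.41999998688697815, [2.9000000953674316, -42.70000076293945], 14) 5384
plate (-89.98999786376953, [40.29999923706055, -6.300000190734863], 950) [0.03827861 0.05776204]
back (81.4000015258789, [74.4000015258789, -36.70000076293945], 1443)
beacon 1873 [-0.005  -0.0181  0.0612] 0.06625427005801292
```

```bash
python3 -m handwheel '[[0.01,0,-0.002,0,0,0,0],[0.01,0,-0.002,0,0,0,0],[0.01,0,-0.002,0,0,0,0],[0.01,0,-0.002,0,0,0,0],[0.01,0,0,0,0,0,0],[0.01,0,0,0,0,0,0]]'
python3 -m handwheel '[[0.01,0,-0.001,0,0,0,0],[0.01,0,0,0,0,0,0],[0.01,0,0,0,0,0,0]]'
python3 -m handwheel '[[0.01,0,-0.001,0,0,0,0],[0.01,0,0,0,0,0,0],[0.01,0,0,0,0,0,0]]'
```

```text
time: 14.75
position: [0.5556, 0.0421, 0.0532]
tool_rot: [3.119, 0.335, 0.002]
ft_force: [1.9, -10.2, -0.3]
grip_width: 0.224
grip_force: 50.0
time: 15.12
position: [0.5554, 0.0427, 0.0533]
tool_rot: [3.118, 0.335, 0.002]
ft_force: [1.9, -10.5, 0.1]
grip_width: 0.226
grip_force: 50.0
time: 15.5
position: [0.5552, 0.0435, 0.0533]
tool_rot: [3.118, 0.334, 0.002]
ft_force: [3.0, -10.0, 1.4]
grip_width: 0.224
grip_force: 50.0
```

```bash
for k in 1; do :; done
python3 -m handwheel '[[0.01,0,-0.001,0,0,0,0],[0.01,0,0,0,0,0,0],[0.01,0,0,0,0,0,0]]'
python3 -m handwheel '[[0.01,0,-0.001,0,0,0,0],[0.01,0,0,0,0,0,0],[0.01,0,0,0,0,0,0]]'
python3 -m handwheel '[[0.01,0,-0.001,0,0,0,0],[0.01,0,0,0,0,0,0],[0.01,0,0,0,0,0,0]]'
```

```text
time: 15.88
position: [0.5551, 0.0444, 0.0534]
tool_rot: [3.118, 0.334, 0.002]
ft_force: [2.8, -11.2, 0.6]
grip_width: 0.229
grip_force: 50.0
time: 16.25
position: [0.5549, 0.0452, 0.0534]
tool_rot: [3.118, 0.334, 0.002]
ft_force: [1.6, -11.2, 1.5]
grip_width: 0.224
grip_force: 50.0
time: 16.62
position: [0.5548, 0.0458, 0.0534]
tool_rot: [3.118, 0.334, 0.003]
ft_force: [2.3, -12.0, 0.5]
grip_width: 0.224
grip_force: 50.0
```

```bash
python3 -m handwheel '[[0.01,0,-0.001,0,0,0,0],[0.01,0,0,0,0,0,0],[0.01,0,0,0,0,0,0]]'
python3 -m handwheel '[[0.01,0,-0.001,0,0,0,0],[0.01,0,0,0,0,0,0],[0.01,0,0,0,0,0,0]]'
python3 look.py w8
```

```text
time: 17.0
position: [0.5548, 0.046, 0.0535]
tool_rot: [3.116, 0.333, 0.004]
ft_force: [2.8, -13.0, 0.5]
grip_width: 0.224
grip_force: 50.0
time: 17.38
position: [0.5548, 0.046, 0.0536]
tool_rot: [3.115, 0.332, 0.004]
ft_force: [4.2, -14.8, -0.2]
grip_width: 0.23
grip_force: 50.0
t 17.375 tcp [0.5548 0.046  0.0536] yaw 102.18 jig xy [-0.0763  0.0004] F [  4.2 -14.8  -0.2] Fjig [-15.3  -0.9] j [-0.94  0.44  0.96  1.92 -0.41  1.   -1.15]
rim 1 None
lip 1 None 301
rim -1 None
lip -1 (0.1599999964237213, [7.0, -42.900001525878906], 14) 5735
plate (-87.68000030517578, [52.400001525878906, -4.099999904632568], 1127) [0.04917668 0.06869599]
back (83.80000305175781, [77.0999984741211, -37.29999923706055], 1798)
beacon 1863 [ 0.0061 -0.0183  0.0612] 0.06653888938833769
```

```bash
python3 -m handwheel '[[0.01,0,-0.001,0,0,0,0],[0.01,0,0,0,0,0,0],[0.01,0,-0.001,0,0,0,0],[0.01,0,0,0,0,0,0],[0.01,0,0,0,0,0,0],[0.01,0,0,0,0,0,0]]'
python3 look.py w9; python3 -c "
import cv2
from bench import ctrl
i=cv2.imread('pics/w9.png');a=cv2.resize(i[110:310,0:300],(500,333))
s=ctrl.get_image('side')[0];b=cv2.resize(s[110:220,170:300],(394,333),interpolation=cv2.INTER_CUBIC)
cv2.imwrite('pics/c9.png',cv2.resize(cv2.hconcat([a,b]),(796,296)))"
```

```text
time: 18.18
position: [0.555, 0.0462, 0.0539]
tool_rot: [3.113, 0.331, 0.006]
ft_force: [4.1, -18.1, 1.3]
grip_width: 0.227
grip_force: 50.1
t 18.175 tcp [0.555  0.0462 0.0539] yaw 102.14 jig xy [-0.0761  0.0002] F [  4.1 -18.1   1.3] Fjig [-18.6  -0.1] j [-0.94  0.44  0.96  1.92 -0.41  1.   -1.15]
rim 1 None
lip 1 None 289
rim -1 None
lip -1 (0.2800000011920929, [14.199999809265137, -42.79999923706055], 14) 5744
plate (-87.66000366210938, [52.29999923706055, -4.099999904632568], 1111) [0.049254   0.06882326]
back (82.79000091552734, [77.0, -37.70000076293945], 1780)
beacon 1851 [ 0.0063 -0.0183  0.0614] 0.06647626232539028
```

View pics/c9.png

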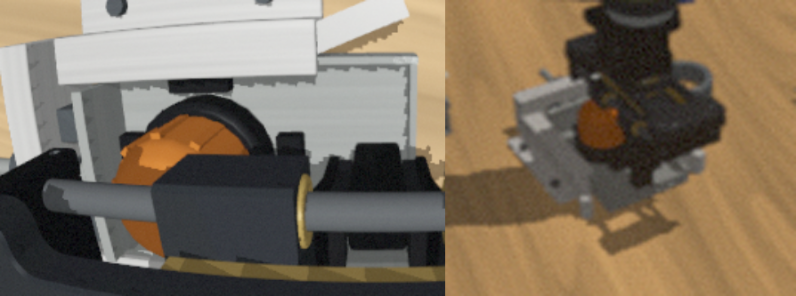

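The left crop shows the end plate (80,120) sitting against the dark stop (67,120), with the beacon upright in its cleats. The force is steady at 18.6 N and the tray has stopped moving, so it is home. Handing in while holding.

```bash
python3 -m handwheel '[[0.01,0,0,0,0,0,0],[0.01,0,0,0,0,0,0],[0.01,0,0,0,0,0,0],[0.01,0,0,0,0,0,0]]'
python3 -c "
from bench import ctrl
print(ctrl.close_job())"
```

```text
time: 18.77
position: [0.555, 0.0462, 0.0539]
tool_rot: [3.113, 0.331, 0.006]
ft_force: [4.6, -17.5, 1.3]
grip_width: 0.228
grip_force: 50.1
the job is handed in; nothing more can be done
None
```

The steel tray is in the jig with its end plate against the hard stops and the beacon standing; the gripper still holds it there with about 18 N, and the job was handed in at 18.8 s with no verdict returned.

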